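# Slip test on a hinged ramp, angle fixed with a wedge

## Robot

A 6-joint arm with a two-finger parallel gripper is mounted at the origin on a cart in front of the work surface, level with it; the furniture and walls round the work are solid. World frame = base frame: x ahead of the robot, y to its left, z up, the work surface at z = 0. Lengths are in m, angles in rad, forces in N, time in s.
With the tool pointing down it reaches from about 0.35 to 0.975 m from the base axis. Payload 17.4 kg.
Tool frame: the origin (TCP) lies midway between the tips of the shut fingers; the grasp point (between the pads) lies 19 mm behind it (grip_depth is the distance from the TCP to the grasp point, in m); z points along the fingers, y is the line along which they close (so a half turn about z gives the same grasp; the last joint's range is limited). The gripper opens to 85 mm and grips with 20 to 120 N. Pads are 22 mm wide; open, the fingers measure 114 mm over their backs; the gripper's body (76 mm by 85 mm) begins 54 mm behind the grasp point. The pads swing forward as they close: fully open they stand 13 mm farther back than shut.
Start: joints at [1.221, 0.116, 1.442, -0, 1.584, -0.038], TCP at [0.207, 0.642, 0.231] pointing down, gripper open.
Joint ranges: [-2.83, 2.83], [-0.83, 2.19], [0.07, 2.5], [-1.14, 4.28], [0.01, 3], [-2.97, 2.97]. Speed limits (rad/s): [1.89, 1.89, 2.22, 3.14, 3.14, 3.14].

## Interface

Orientations are given as a unit quaternion [w, x, y, z].
In Python, from plant import * gives the robot as it stands.
- The arm moves only by the tool jog_arm, never from a script. Its argument "steps" is a list of rows, each an object with "delta_rot": the turn, a rotation vector about the world's x, y, z in degrees, a list of three; "translation": the shift along the world's x, y, z in m, a list of three; "claw": the closure, from -1 (fully open) to 1 (shut). A call has exactly 5 rows; each row shifts and turns the commanded pose from where the row before left it; what a row does not reach is not made up. A row lasts 1/12 s, in which the tool goes at most 41.7 mm and 7.16 degrees, less where a joint would pass 70% of its speed; a pose out of reach is approached as far as the arm can. A call is refused whole if a number of a shift passes 0.0417 or a number of a turn 7.16, either way. A call with a gripper value outside its range is refused whole. The fingers move at their own pace and stop on an object; "newtons" is the grip in N (left out, the last holds). Time passes only in rows, so rows that do not move let the fingers close, or fill a call up. It gives the time, the measured TCP pose, the force, the opening and the grip force at its end, in the units of the state.
- read_state(): the state, without advancing time (a new reading comes with each control period).
- capture(name): name is "side" or "top" or "wrist"; returns (picture, depth): 480x640x3 uint8, red, green, blue; 480x640 float32, m along the optical axis (not along the pixel's ray), 0 where there is no reading.
- camera_model(name): a dict with "fx", "fy", "cx", "cy" (pixels), "position" and "rotation" of the camera in the world; the wrist camera has in their place "tool_from_camera" (4x4, takes a point from camera to tool coordinates, whose origin is the TCP and whose axes are the flange's). Camera axes: x right, y down, z forward; pixel columns grow to the right and rows downward; lengths in m; the calibration is good to about 2 mm. A picture is of the moment at which its call begins: read the wrist's pose just before it. camera_model takes no time and is no camera call.
- finish_job(): hands the job in; it is judged then, once.
The state is a dict: "t": time; "q": joint angles; "qvel": joint speeds; "tau": joint torques, N m; "position": TCP position; "eef_rot": TCP orientation; "wrist_force": force on the tool from outside, world axes, zero at the start; "torque": the same for the moment, N m; "opening": finger opening in m; "gripper_force": force on a finger pad.
Only numpy, scipy, OpenCV 4.12 (cv2) and the standard library are available. Lean on these libraries where they do the work, as an engineer would, in place of code of your own. Each camera call takes 0.05 s, during which the arm holds its last target. There are 200 camera calls.

## Task

Find the tilt at which the round turned part slips: lift the hinged ramp slowly by its side handle, stop as soon as the part starts to slide and before the rubber-soled reference block beside it gives way, let the part slide down to the ledge by itself, and leave the ramp standing at that angle (its stiff hinge holds it). Then record the angle by pushing the sliding wedge along its bed, by its grip block, until it bears firmly on the ramp's nose bar by feel, but not so hard that it could shift the ramp, and leave it there. Do not touch the part or the block, and leave the things around alone.

Things in the scene. Friction and masses are not known exactly. Their poses are not given: they have to be found in the camera images.
- fixture: Fixed test bench on the table: grey bed 495 x 150 x 18 mm with dark hinge cheeks at one end, an arc scale, and two guide rails (10 mm high, 55 mm apart inside, x = 210 to 455 mm). Origin at table height straight below the ramp's hinge axis; x runs level along the bed from the hinge to the tail end (x = 460 mm), z up.
- ramp (a joint): Ramp angle, rad: 0 flat (start), grows as the free end is lifted, end stop 0.75. Hinge axis along the bench's y, 34 mm above the table. The hinge is stiff: the ramp stays where it is left; lifting at the handle takes some 15 to 20 N; a wedge force on the nose bar of some 15 N or more shifts it. The part slips somewhere between 0.20 and 0.42 rad.
- ramp_top (a point): On the centre line of the ramp's smooth top face (112 mm wide plate, low side lips), 92 mm from the hinge axis and 4 mm above its plane; x points up the ramp to the free end, z normal to the face. A steel stop ledge, 10 mm high, crosses the ramp's hinge end 74 mm down from here; resting on it, the part's centre is 48 mm down from here (x = -0.048).
- ramp_handle (a point): Grip point of the ramp's side handle: steel rod, diameter 14 mm, parallel to the hinge axis, sticking out of the ramp's robot-facing side (bench -y), 160 mm from the hinge axis, 93 mm from the centre line, 34 mm above the table at the start. About 50 mm of rod is clear. Pinched from above, it can turn between the fingers as the ramp rises.
- ramp_nose (a point): Centre of the nose bar, a steel cylinder of 14 mm diameter across the ramp's free end, 185 mm from the hinge axis and level with it when flat. The wedge goes under it.
- part: The turned part under test: plain steel disc of 52 mm diameter with a smaller boss on top, 28 mm high, about 0.18 kg, loose on the ramp in the lane away from the robot (centre line about 16 mm off the ramp's). Origin at the centre of its underside, z up through the boss.
- wedge: Sliding wedge of steel plate, 50 mm wide, 0.35 kg, loose on the bed (drags at 2 to 4 N) between the rails, thin tip towards the ramp. Origin at the underside of the tip; x from tip to tail, z up. The upper face rises at 35 degrees (0.611 rad) to 105 mm at x = 146 mm, where an upright plate ends it; a flat tail behind carries the grip block.
- wedge_grip (a point): Grip point in the black grip block at the wedge's tail: block 22 mm along the bed, 30 mm wide across it, its top 52 mm above the wedge's underside; this point lies 18 mm below its top, on its axis, 212 mm from the tip.
- wedge_face (a point): Point in the middle of the wedge's sloping face; its z axis is the face's outward normal (up and towards the ramp). When the wedge touches the nose bar, the bar's centre is 7 mm above the plane of this face.
- marker: Bystander: marker pen, 132 mm long, 14 mm thick, lying on the table. Origin at its underside centre.
- grease_tin: Bystander: round grease tin with lid, 73 mm diameter, 49 mm high. Origin at its underside centre.
- rivet_box: Bystander: small cardboard box 66 x 110 x 58 mm. Origin at its underside centre.
- reference_block: Reference block: small square steel block with a rubber sole, 26 x 26 x 22 mm, loose on the ramp beside the part, on the robot's side (34 mm off the ramp's centre line). It grips better: it starts to slip only some 0.06 rad or more above the part's slip angle. Origin at the centre of its underside.
Mind the look-alikes: they are no part of the job. Of the things shaped like the wedge, the steel one is meant.

How it is judged:
On the way, in this order (a step that is already met when the one before it is completed fails the run):
1. the part has slid down to the ledge on the raised ramp, and the ramp is held still (x of part in the frame of ramp_top below -0.044 m and value of joint ramp above 0.2 rad and velocity of joint ramp between -0.05 and 0.05 rad/s), for 0.3 s.
2. the wedge bears on the ramp's nose bar with at least 2 N (contact force between wedge and ramp above 2 N and x of part in the frame of ramp_top below -0.044 m), for 0.2 s.
At the end, for the whole second after the job is handed in: The part lies on the ramp against the ledge (within 4 mm), the reference block has stayed in its place on the ramp, the ramp still stands tilted at the slip angle (0.20 to 0.48 rad), the wedge lies flat in its bed with its face within 2 mm of the nose bar, and all are at rest (x of part in the frame of ramp_top below -0.044 m and value of joint ramp between 0.2 and 0.48 rad and z of part in the frame of ramp_top below 0.006 m and z of ramp_nose in the frame of wedge_face below 0.009 m and angle between wedge's own z axis and vertical below 0.04 rad and linear speed of each of wedge, part below 0.01 m/s and velocity of joint ramp between -0.02 and 0.02 rad/s); the robot touches nothing.
It fails at once if the part races down the ramp (over 0.4 m/s), or the reference block slips too (more than about 10 mm): the ramp was tilted too fast or too far (linear speed of part above 0.4 m/s or x of reference_block in the frame of ramp_top below 0.02 m).
It fails at once if the ramp is moved on (faster than 0.2 rad/s) after the part has come down to the ledge (x of part in the frame of ramp_top below -0.044 m and (velocity of joint ramp above 0.2 rad/s or velocity of joint ramp below -0.2 rad/s)).
It fails at once if the wedge is pressed against the ramp (over 1 N) before the part has slipped down, or is ever forced against it with more than 12 N ((not (x of part in the frame of ramp_top below -0.044 m) and contact force between wedge and ramp above 1 N) or contact force between wedge and ramp above 12 N).
It fails at once if the part or the reference block is touched by the robot (contact force between any of the fingers, the arm and part above 0.5 N or contact force between any of the fingers, the arm and reference_block above 0.5 N).
It fails at once if a bystander is moved by more than 20 mm (distance of any of marker, grease_tin, rivet_box from where it was at the start of the episode above 0.02 m).
It also fails if it takes over 72 s, if anything falls off the work surface, if the arm or the gripper's body presses on something with over 40 N, if the wrist force passes 120 N, or if a joint passes its speed limit or range.

## Working session

There is one attempt and no reset: what is moved stays moved. The work goes in short steps, Python scripts to look and compute and a tool call to move; the robot and the scene stay as the last step left them, time stands still between calls to the robot, and variables do not carry over. Pictures are saved under pics/ and viewed, at most 10 in all, crops included, and the job is handed in when it is done.

Besides the shell and the picture viewer there is one more tool, called after "Emit:" as name([rows], argument=value, ...), one row to a line, values as JSON. jog_arm: Moves the arm, as the interface text tells. Its arguments: {"type":"object","properties":{"steps":{"type":"array"},"newtons":{"type":"number"}},"required":["steps"]}

```bash
ls; mkdir -p pics; python3 - <<'E'
from plant import *
import cv2,numpy as np
s=read_state();print(s)
for n in("top","side"):
    p,d=capture(n);cv2.imwrite(f"pics/{n}0.png",p[:,:,::-1]);np.save(f"{n}0.npy",d);np.save(f"{n}0p.npy",p)
    print(n,camera_model(n))
E
```

```text
pics
{'t': 0.0, 'q': array([ 1.22119063e+00,  1.16485199e-01,  1.44225996e+00, -7.00009440e-06,
        1.58399376e+00, -3.77792749e-02]), 'qvel': array([-0.00089966,  0.00080465, -0.00069844,  0.00086911,  0.00196928,
       -0.00057821]), 'tau': array([ 2.56357627e-03, -7.32005811e+01, -6.32479191e+01,  1.50775077e-04,
        6.51052324e-03, -1.62633853e-05]), 'position': array([0.20702131, 0.64227307, 0.230566  ]), 'eef_rot': array([-1.06884509e-04,  1.55282317e-01,  9.87869968e-01, -5.63089719e-04]), 'wrist_force': array([-0.3076556 , -0.02348617, -0.16717546]), 'torque': array([-0.00917552,  0.00322584, -0.03111502]), 'gripper_force': 0.0, 'opening': 0.08534478410698368}
top {'fx': 585.669070755493, 'fy': 585.669070755493, 'cx': 313.35449852608303, 'cy': 238.85241806537186, 'position': array([ 0.45889436, -0.05117496,  1.48957476]), 'rotation': array([ 0.0318928 , -0.70286129,  0.71031204, -0.02063154])}
side {'fx': 519.2697817719206, 'fy': 519.2697817719206, 'cx': 313.9930334087584, 'cy': 232.32469935791582, 'position': array([0.45825486, 1.28219192, 0.67811281]), 'rotation': array([ 0.02026091, -0.02663294,  0.83920525, -0.54278424])}
```

View pics/top0.png

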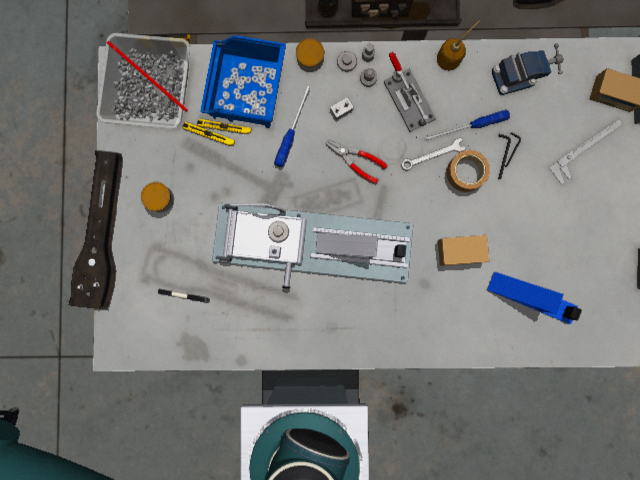

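View pics/side0.png

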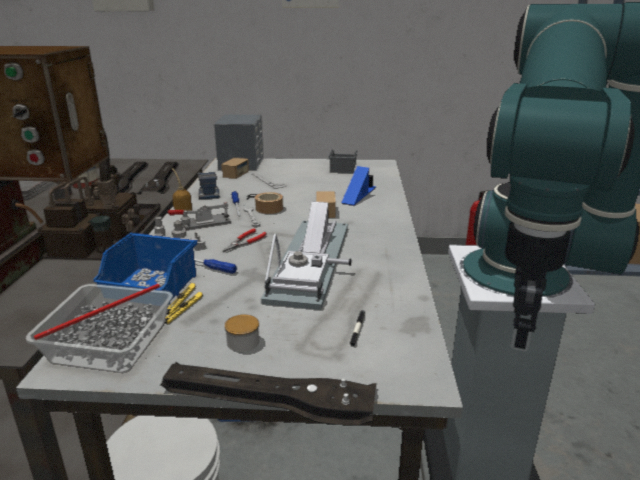

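The top view shows the bench at px (215–410, 205–282), with the hinge at the left (world +y), the handle at about (287,275), the part at (278,231) and the block at (275,252). The steel wedge is at (315–405, 230–265) with its black grip at (400,251). The blue wedge at (530,297) is the look-alike. The side view agrees with this.

```bash
cat > h.py <<'E'
from plant import *
import cv2,numpy as np
from scipy.spatial.transform import Rotation as R
def rot(q): return R.from_quat([q[1],q[2],q[3],q[0]]).as_matrix()
def cast(n,uv,z):
    m=camera_model(n);uv=np.atleast_2d(uv).astype(float)
    d=np.c_[(uv[:,0]-m["cx"])/m["fx"],(uv[:,1]-m["cy"])/m["fy"],np.ones(len(uv))]@rot(m["rotation"]).T
    return m["position"]+d*((z-m["position"][2])/d[:,2])[:,None]
def proj(n,P):
    m=camera_model(n);c=(np.atleast_2d(P)-m["position"])@rot(m["rotation"])
    return c[:,:2]/c[:,2:]*m["fx"]+[m["cx"],m["cy"]]
E
python3 - <<'E'
from h import *
p=np.load("top0p.npy");d=np.load("top0.npy")
c=p[190:300,200:420];cv2.imwrite("pics/crop.png",cv2.resize(c,None,fx=3.6,fy=3.6,interpolation=cv2.INTER_CUBIC)[:,:,::-1])
hsv=cv2.cvtColor(p,cv2.COLOR_RGB2HSV)
print(hsv[275,400],hsv[210,310],hsv[190,300],hsv[251,400],hsv[240,240],hsv[280,288])
m=((hsv[...,1]>25)&(hsv[...,0]>75)&(hsv[...,0]<105)).astype(np.uint8);m[:195]=0;m[295:]=0;m[:,:205]=0;m[:,425:]=0
P=np.argwhere(m)[:,::-1];print(len(P))
r=cv2.minAreaRect(P.astype(np.float32));b=cv2.boxPoints(r);print(r,b);W=cast("top",b,.018);print(W.round(4));print(np.linalg.norm(W-np.roll(W,1,0),axis=1))
k=((hsv[...,2]<60)).astype(np.uint8);k[:235]=0;k[268:]=0;k[:,:385]=0;k[:,415:]=0
P=np.argwhere(k)[:,::-1];print(len(P),P.min(0),P.max(0));r=cv2.minAreaRect(P.astype(np.float32));print(r,cast("top",r[0],.07), d[251,400])
E
```

```text
[ 95  28 172] [ 15  11 134] [ 17  12 151] [98 21 49] [120   2 236] [130  11 140]
4534
((311.4873352050781, 251.26263427734375), (195.57830810546875, 77.3894271850586), 6.410840034484863) [[209.98915 278.79657]
 [218.6302  201.89105]
 [412.98553 223.7287 ]
 [404.34448 300.63422]]
[[ 0.4708  0.2327  0.018 ]
 [ 0.6653  0.2113  0.018 ]
 [ 0.6039 -0.2795  0.018 ]
 [ 0.4115 -0.2537  0.018 ]]
[0.48992633 0.1957449  0.49460914 0.19414259]
123 [394 245] [405 257]
((399.5799560546875, 250.9399871826172), (10.18233871459961, 12.445079803466797), 8.130102157592773) [[ 0.53301238 -0.23757817  0.07      ]] 1.4187111
```

View pics/crop.png

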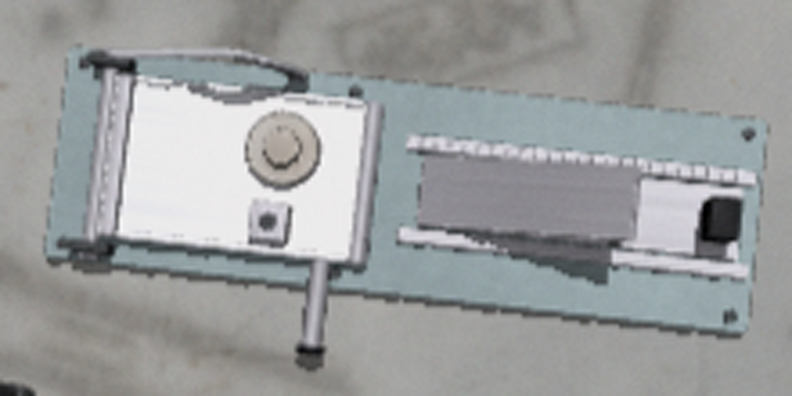

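The crop shows the bed corners at crop px (68,45), (768,118), (748,335) and (48,263). The handle rod runs from (320,262) to (311,345), the nose bar from (375,103) to (358,265), and the grip block top centre is near (721,220).

```bash
cat >> h.py <<'E'
def crop2px(a): return (np.atleast_2d(a)+.5)/3.6-.5+[200,190]
E
python3 - <<'E'
from h import *
p=np.load("top0p.npy");hsv=cv2.cvtColor(p,cv2.COLOR_RGB2HSV)
W=cast("top",crop2px([(68,45),(768,118),(748,335),(48,263)]),.018)
print(W.round(4),np.linalg.norm(W-np.roll(W,1,0),axis=1))
# refine: bed mask, open & largest contour
m=((hsv[...,1]>22)&(hsv[...,0]>75)&(hsv[...,0]<105)).astype(np.uint8)*255;m[:195]=0;m[295:]=0;m[:,:205]=0;m[:,425:]=0
m=cv2.morphologyEx(m,cv2.MORPH_OPEN,np.ones((4,4)))
P=np.argwhere(m)[:,::-1].astype(np.float32)
r=cv2.minAreaRect(cast("top",P,.018)[:,:2].astype(np.float32)*1000);print("rect",r)
x=(W[1]+W[2]-W[0]-W[3])[:2];x/=np.linalg.norm(x);y=np.array([-x[1],x[0]])
c=W[:,:2].mean(0);O=c-x*.2125
print("x",x,"O",O,"ang",np.degrees(np.arctan2(x[1],x[0])))
f=lambda w:np.c_[(w[:,:2]-O)@x,(w[:,:2]-O)@y]
print("handle rod (x.160 y -.068..-.118)",f(cast("top",crop2px([(320,262),(311,345)]),.038)))
print("nose x.185",f(cast("top",crop2px([(375,103),(358,265)]),.041)))
print("grip top z .070",f(cast("top",crop2px([(721,220)]),.070)))
print("part top z.066",f(cast("top",crop2px([(282,147)]),.066)))
print("part bottom-disc",f(cast("top",crop2px([(283,149)]),.052)))
for n,b in(("handle",(.16,-.093)),("grip",(.43,0)),("nose",(.185,0))): print(n,O+x*b[0]+y*b[1])
d=np.load("top0.npy");u=crop2px([(315,320),(721,215),(150,180),(600,110)]).round().astype(int)
print(1.4896-d[u[:,1],u[:,0]])
E
```

```text
[[ 0.6647  0.2115  0.018 ]
 [ 0.6073 -0.2795  0.018 ]
 [ 0.4561 -0.2623  0.018 ]
 [ 0.5112  0.2252  0.018 ]] [0.15415292 0.49443318 0.15218332 0.49064385]
rect ((557.2951049804688, -27.727874755859375), (491.2314147949219, 149.4037628173828), 82.98602294921875)
x [-0.11422653 -0.99345473] O [0.58406844 0.18484475] ang -96.55901431769601
handle rod (x.160 y -.068..-.118) [[ 0.15883203 -0.05713689]
 [ 0.15880433 -0.11445056]]
nose x.185 [[ 0.18504427  0.05594043]
 [ 0.18523265 -0.05655661]]
grip top z .070 [[ 0.42625601 -0.00192721]]
part top z.066 [[0.12651613 0.0169703 ]]
part bottom-disc [[0.12614576 0.01679819]]
handle [0.47340091 0.03651506]
grip [ 0.53495104 -0.24234078]
nose [0.56293653 0.00105563]
[0.04148114 0.06887054 0.02486813 0.01329029]
```

The scale check holds: bed 492 x 153 mm, nose at x = 185 and handle at x = 159. Next I move above the handle, rotating +11.3° about z.

Emit:
jog_arm([
  {"delta_rot":[0,0,0.6],"translation":[0.013,-0.03,-0.005],"claw":-1},
  {"delta_rot":[0,0,0.6],"translation":[0.013,-0.03,-0.005],"claw":-1},
  {"delta_rot":[0,0,0.6],"translation":[0.013,-0.03,-0.005],"claw":-1},
  {"delta_rot":[0,0,0.6],"translation":[0.013,-0.03,-0.005],"claw":-1},
  {"delta_rot":[0,0,0.6],"translation":[0.013,-0.03,-0.005],"claw":-1},
], newtons=100)

```text
t: 0.52
position: [0.2723, 0.4909, 0.2056]
eef_rot: [-0.0, 0.129, 0.992, -0.0]
wrist_force: [0.4, -0.9, 0.4]
opening: 0.0857
gripper_force: 0.0
```

Emit:
jog_arm([
  {"delta_rot":[0,0,0.6],"translation":[0.013,-0.03,-0.005],"claw":-1},
  {"delta_rot":[0,0,0.6],"translation":[0.013,-0.03,-0.005],"claw":-1},
  {"delta_rot":[0,0,0.6],"translation":[0.013,-0.03,-0.005],"claw":-1},
  {"delta_rot":[0,0,0.6],"translation":[0.013,-0.03,-0.005],"claw":-1},
  {"delta_rot":[0,0,0.6],"translation":[0.013,-0.03,-0.005],"claw":-1},
])

```text
t: 0.93
position: [0.3372, 0.3409, 0.1808]
eef_rot: [-0.0, 0.103, 0.995, -0.0]
wrist_force: [0.2, 0.3, -0.7]
opening: 0.0857
gripper_force: 0.0
```

Emit:
jog_arm([
  {"delta_rot":[0,0,0.6],"translation":[0.013,-0.03,-0.005],"claw":-1},
  {"delta_rot":[0,0,0.6],"translation":[0.013,-0.03,-0.005],"claw":-1},
  {"delta_rot":[0,0,0.6],"translation":[0.013,-0.03,-0.005],"claw":-1},
  {"delta_rot":[0,0,0.6],"translation":[0.013,-0.03,-0.005],"claw":-1},
  {"delta_rot":[0,0,0.6],"translation":[0.013,-0.03,-0.005],"claw":-1},
])

```text
t: 1.35
position: [0.4022, 0.1909, 0.156]
eef_rot: [0.0, 0.077, 0.997, 0.0]
wrist_force: [1.1, -0.4, -0.4]
opening: 0.0853
gripper_force: 0.0
```

Emit:
jog_arm([
  {"delta_rot":[0,0,0.6],"translation":[0.013,-0.03,-0.005],"claw":-1},
  {"delta_rot":[0,0,0.6],"translation":[0.013,-0.03,-0.005],"claw":-1},
  {"delta_rot":[0,0,0.6],"translation":[0.013,-0.03,-0.005],"claw":-1},
  {"delta_rot":[0,0,0.5],"translation":[0.013,-0.03,-0.005],"claw":-1},
  {"delta_rot":[0,0,0],"translation":[0,0,0],"claw":-1},
])

```text
t: 1.77
position: [0.4549, 0.0684, 0.1351]
eef_rot: [-0.001, 0.059, 0.998, -0.001]
wrist_force: [0.4, 0.0, 0.0]
opening: 0.0856
gripper_force: 0.0
```

Emit:
jog_arm([
  {"delta_rot":[0,0,0],"translation":[0.0075,-0.0155,-0.01],"claw":-1},
  {"delta_rot":[0,0,0],"translation":[0.007,-0.016,-0.01],"claw":-1},
  {"delta_rot":[0,0,0],"translation":[0,0,-0.015],"claw":-1},
  {"delta_rot":[0,0,0],"translation":[0,0,0],"claw":-1},
  {"delta_rot":[0,0,0],"translation":[0,0,0],"claw":-1},
])

```text
t: 2.18
position: [0.4681, 0.0411, 0.1008]
eef_rot: [-0.001, 0.057, 0.998, -0.0]
wrist_force: [-0.3, 0.5, 0.6]
opening: 0.0852
gripper_force: 0.0
```

```bash
python3 - <<'E'
from h import *
s=read_state();p,d=capture("wrist");cv2.imwrite("pics/w1.png",p[:,:,::-1]);np.save("w1d.npy",d)
m=camera_model("wrist");print(s["position"],s["eef_rot"],m)
T=np.linalg.inv(m["tool_from_camera"])
O=np.array([.58407,.18484]);x=np.array([-.11423,-.99345]);y=np.array([-x[1],x[0]])
for b in((.16,-.068,.034),(.16,-.118,.034),(.185,.05,.034),(.185,-.05,.034)):
    P=np.r_[O+x*b[0]+y*b[1],b[2]]
    t=rot(s["eef_rot"]).T@(P-s["position"]);c=T@np.r_[t,1];print(b,c[:2]/c[2]*m["fx"]+[m["cx"],m["cy"]])
E
```

```text
[0.4680502  0.04108351 0.1008071 ] [-8.81355859e-04  5.74007651e-02  9.98350827e-01 -3.60717107e-05] {'fx': 376.14228812284466, 'fy': 376.14228812284466, 'cx': 314.58517880958453, 'cy': 239.14848490089724, 'tool_from_camera': array([[-4.13813220e-04, -9.60589881e-01, -2.77969259e-01,
         7.24731093e-02],
       [ 9.99999911e-01, -4.21730265e-04, -3.13105066e-05,
        -3.91336293e-04],
       [-8.71514933e-05, -2.77969247e-01,  9.60589970e-01,
        -1.43839949e-01],
       [ 0.00000000e+00,  0.00000000e+00,  0.00000000e+00,
         1.00000000e+00]])}
(0.16, -0.068, 0.034) [308.90081525 305.600249  ]
(0.16, -0.118, 0.034) [308.4702375  226.61959457]
(0.185, 0.05, 0.034) [274.07204417 459.19978221]
(0.185, -0.05, 0.034) [269.20255846 331.79662789]
```

View pics/w1.png

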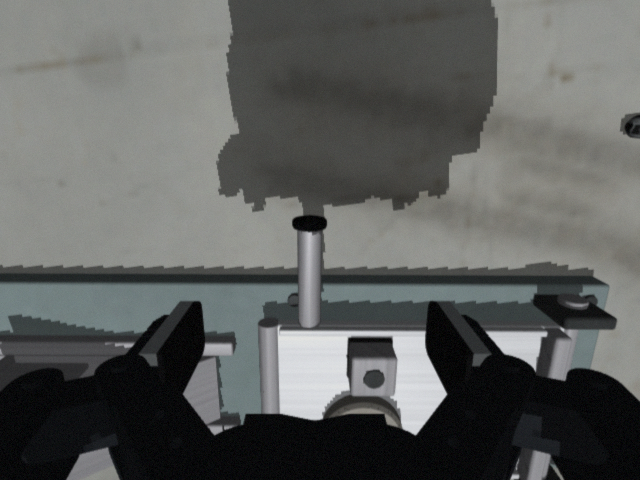

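The wrist view shows the rod at columns 300–322, rows 215–325, within 2 px of the prediction. I descend and grip.

Emit:
jog_arm([
  {"delta_rot":[0,0,0],"translation":[0.001,-0.003,-0.025],"claw":-1},
  {"delta_rot":[0,0,0],"translation":[0,0,-0.025],"claw":-1},
  {"delta_rot":[0,0,0],"translation":[0,0,-0.02],"claw":-1},
  {"delta_rot":[0,0,0],"translation":[0,0,-0.015],"claw":-1},
  {"delta_rot":[0,0,0],"translation":[0,0,0],"claw":0},
])

```text
t: 2.65
position: [0.4683, 0.0385, 0.0144]
eef_rot: [-0.002, 0.057, 0.998, -0.0]
wrist_force: [-0.8, 0.9, -0.9]
opening: 0.0753
gripper_force: 0.0
```

Emit:
jog_arm([
  {"delta_rot":[0,0,0],"translation":[0,0,0],"claw":1},
  {"delta_rot":[0,0,0],"translation":[0,0,0],"claw":1},
  {"delta_rot":[0,0,0],"translation":[0,0,0],"claw":1},
  {"delta_rot":[0,0,0],"translation":[0,0,0],"claw":1},
  {"delta_rot":[0,0,0],"translation":[0,0,0],"claw":1},
], newtons=100)

```text
t: 3.07
position: [0.47, 0.0377, 0.0172]
eef_rot: [0.001, 0.057, 0.998, -0.0]
wrist_force: [-4.5, -23.6, 16.2]
opening: 0.0126
gripper_force: 42.2
```

Emit:
jog_arm([
  {"delta_rot":[0,0,0],"translation":[0,0,0],"claw":1},
  {"delta_rot":[0,0,0],"translation":[0,0,0],"claw":1},
  {"delta_rot":[0,0,0],"translation":[0,0,0],"claw":1},
  {"delta_rot":[0,0,0],"translation":[0,0,0],"claw":1},
  {"delta_rot":[0,0,0],"translation":[0,0,0],"claw":1},
])

```text
t: 3.48
position: [0.47, 0.0376, 0.0174]
eef_rot: [0.001, 0.057, 0.998, -0.0]
wrist_force: [-3.7, -4.0, 9.6]
opening: 0.011
gripper_force: 97.6
```

Emit:
jog_arm([
  {"delta_rot":[0,0,0],"translation":[0,0,0.002],"claw":1},
  {"delta_rot":[0,0,0],"translation":[0,0,0.002],"claw":1},
  {"delta_rot":[0,0,0],"translation":[0,0,0.002],"claw":1},
  {"delta_rot":[0,0,0],"translation":[0,0.0002,0.002],"claw":1},
  {"delta_rot":[0,0,0],"translation":[0,0.0002,0.002],"claw":1},
])

```text
t: 3.9
position: [0.4699, 0.0377, 0.0255]
eef_rot: [0.001, 0.057, 0.998, -0.001]
wrist_force: [13.4, -5.9, -21.3]
opening: 0.0106
gripper_force: 97.4
```

Emit:
jog_arm([
  {"delta_rot":[0,0,0],"translation":[0,0.0002,0.002],"claw":1},
  {"delta_rot":[0,0,0],"translation":[0,0.0002,0.002],"claw":1},
  {"delta_rot":[0,0,0],"translation":[0,0.0002,0.002],"claw":1},
  {"delta_rot":[0,0,0],"translation":[0,0.0002,0.002],"claw":1},
  {"delta_rot":[0,0,0],"translation":[0,0.0003,0.002],"claw":1},
])

```text
t: 4.32
position: [0.4698, 0.0386, 0.0358]
eef_rot: [0.0, 0.057, 0.998, -0.001]
wrist_force: [10.3, -9.9, -14.8]
opening: 0.0109
gripper_force: 97.3
```

```bash
cat >> h.py <<'E'
O=np.array([.58407,.18484]);bx=np.array([-.11423,-.99345]);by=np.array([-bx[1],bx[0]])
def look(name,z0=.0174,save=True):
    s=read_state();p,d=capture("top")
    c=p[190:300,200:420];big=cv2.resize(c,None,fx=3.6,fy=3.6,interpolation=cv2.INTER_CUBIC)
    if save: cv2.imwrite(f"pics/{name}.png",big[:,:,::-1])
    a=np.arcsin(max(0,(s["position"][2]-z0))/.16)
    hsv=cv2.cvtColor(p,cv2.COLOR_RGB2HSV)
    # part: brownish disc; block: darker greys on the white plate
    m=((hsv[...,0]<30)&(hsv[...,1]>28)&(hsv[...,2]>60)).astype(np.uint8);m[:200]=0;m[262:]=0;m[:,:222]=0;m[:,308:]=0
    n,l,st,ce=cv2.connectedComponentsWithStats(m)
    k=1+np.argmax(st[1:,4]) if n>1 else 0
    uv=ce[k]; 
    # intersect ray with ramp plane raised by 15 mm
    P0=cast("top",uv,0.)[0];P1=cast("top",uv,.2)[0]
    f=lambda P:np.array([(P[:2]-O)@bx,(P[:2]-O)@by,P[2]-.034])
    A,B=f(P0),f(P1);nrm=np.array([-np.sin(a),0,np.cos(a)])
    t=(.019-A@nrm)/((B-A)@nrm);X=A+t*(B-A);ux=X@np.array([np.cos(a),0,np.sin(a)])
    print("t",s["t"],"a",a.round(4),"part px",uv.round(1),st[k,4],"x in ramp_top",(ux-.092).round(4),"y",X[1].round(4),"F",s["wrist_force"].round(1))
E
python3 -c "
from h import *
look('r1')"
```

```text
t 4.3167 a 0.1152 part px [281.3 229.7] 3 x in ramp_top 0.0458 y 0.0196 F [ 10.3  -9.9 -14.8]
```

View pics/r1.png

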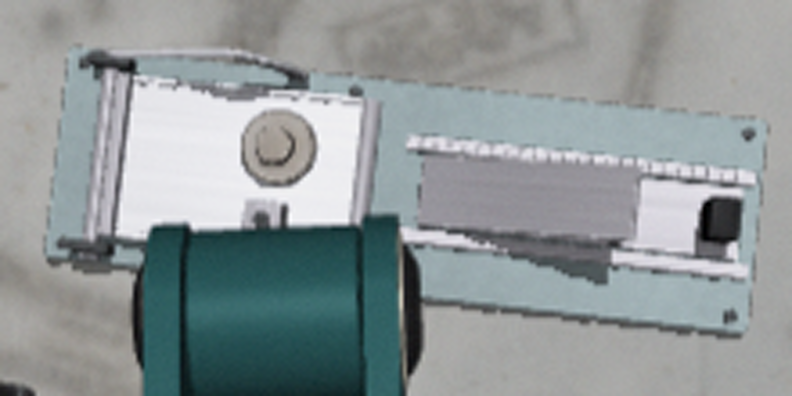

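The crop shows the ramp rising, with the part still in place at crop (279,148) and the block partly hidden by the arm. I'll fix the part mask and continue to about 0.19 rad.

```bash
sed -i 's/m=((hsv\[...,0\]<30)&(hsv\[...,1\]>28)&(hsv\[...,2\]>60))/m=((hsv[...,0]<32)\&(hsv[...,1]>12)\&(hsv[...,2]>60)\&(hsv[...,2]<215))/; s/m\[:200\]=0;m\[262:\]=0;m\[:,:222\]=0/m[:214]=0;m[250:]=0;m[:,:236]=0/' h.py; python3 - <<'E'
from h import *
i=cv2.imread("pics/r1.png");h=cv2.cvtColor(i,cv2.COLOR_BGR2HSV);print(h[170,280],h[145,260],h[145,272],h[150,330])
look('r1b',save=False)
E
```

```text
[ 16  20 164] [ 15  23 157] [ 14  27 162] [120   3 241]
t 4.3667 a 0.1174 part px [277.2 230.6] 298 x in ramp_top 0.0359 y 0.0162 F [  8.5  -8.6 -12.3]
```

Emit:
jog_arm([
  {"delta_rot":[0,0,0],"translation":[0,0.0003,0.002],"claw":1},
  {"delta_rot":[0,0,0],"translation":[0,0.0003,0.002],"claw":1},
  {"delta_rot":[0,0,0],"translation":[0,0.0003,0.002],"claw":1},
  {"delta_rot":[0,0,0],"translation":[0,0.0003,0.002],"claw":1},
  {"delta_rot":[0,0,0],"translation":[0,0.0004,0.002],"claw":1},
])

```text
t: 4.83
position: [0.4699, 0.0399, 0.0457]
eef_rot: [0.001, 0.057, 0.998, -0.001]
wrist_force: [12.5, -11.7, -17.7]
opening: 0.0106
gripper_force: 97.4
```

```bash
python3 -c "
from h import *
look('r2',save=False)"
```

```text
t 4.8333 a 0.1778 part px [276.2 230.5] 292 x in ramp_top 0.0363 y 0.0157 F [ 12.5 -11.7 -17.7]
```

Emit:
jog_arm([
  {"delta_rot":[0,0,0],"translation":[0,0.0002,0.001],"claw":1},
  {"delta_rot":[0,0,0],"translation":[0,0.0002,0.001],"claw":1},
  {"delta_rot":[0,0,0],"translation":[0,0.0002,0.001],"claw":1},
  {"delta_rot":[0,0,0],"translation":[0,0,0],"claw":1},
  {"delta_rot":[0,0,0],"translation":[0,0,0],"claw":1},
])

```text
t: 5.3
position: [0.47, 0.0404, 0.0488]
eef_rot: [0.001, 0.057, 0.998, -0.001]
wrist_force: [11.9, -11.3, -15.1]
opening: 0.0106
gripper_force: 97.8
```

```bash
python3 -c "
from h import *
look('r2',save=False)"
```

```text
t 5.3 a 0.1973 part px [275.7 230.1] 299 x in ramp_top 0.0361 y 0.0163 F [ 11.9 -11.3 -15.1]
```

Emit:
jog_arm([
  {"delta_rot":[0,0,0],"translation":[0,0.0002,0.001],"claw":1},
  {"delta_rot":[0,0,0],"translation":[0,0.0002,0.001],"claw":1},
  {"delta_rot":[0,0,0],"translation":[0,0.0002,0.001],"claw":1},
  {"delta_rot":[0,0,0],"translation":[0,0,0],"claw":1},
  {"delta_rot":[0,0,0],"translation":[0,0,0],"claw":1},
])

```text
t: 5.77
position: [0.47, 0.041, 0.0517]
eef_rot: [0.001, 0.057, 0.998, -0.001]
wrist_force: [13.3, -11.7, -16.6]
opening: 0.0108
gripper_force: 97.8
```

```bash
python3 -c "
from h import *
look('r2',save=False)"
```

```text
t 5.7667 a 0.216 part px [275.2 230. ] 297 x in ramp_top 0.0359 y 0.0164 F [ 13.3 -11.7 -16.6]
```

Emit:
jog_arm([
  {"delta_rot":[0,0,0],"translation":[0,0.0002,0.001],"claw":1},
  {"delta_rot":[0,0,0],"translation":[0,0.0002,0.001],"claw":1},
  {"delta_rot":[0,0,0],"translation":[0,0.0003,0.001],"claw":1},
  {"delta_rot":[0,0,0],"translation":[0,0,0],"claw":1},
  {"delta_rot":[0,0,0],"translation":[0,0,0],"claw":1},
])

```text
t: 6.23
position: [0.4701, 0.0416, 0.0547]
eef_rot: [0.001, 0.057, 0.998, -0.001]
wrist_force: [14.6, -12.8, -16.5]
opening: 0.0103
gripper_force: 97.8
```

```bash
python3 -c "
from h import *
look('r2',save=False)"
```

```text
t 6.2333 a 0.235 part px [274.7 229.8] 303 x in ramp_top 0.0359 y 0.0165 F [ 14.6 -12.8 -16.5]
```

Emit:
jog_arm([
  {"delta_rot":[0,0,0],"translation":[0,0.0002,0.001],"claw":1},
  {"delta_rot":[0,0,0],"translation":[0,0.0003,0.001],"claw":1},
  {"delta_rot":[0,0,0],"translation":[0,0.0003,0.001],"claw":1},
  {"delta_rot":[0,0,0],"translation":[0,0,0],"claw":1},
  {"delta_rot":[0,0,0],"translation":[0,0,0],"claw":1},
])

```text
t: 6.7
position: [0.4705, 0.0425, 0.0584]
eef_rot: [0.001, 0.058, 0.998, -0.001]
wrist_force: [12.6, -13.4, -9.3]
opening: 0.0106
gripper_force: 97.7
```

```bash
python3 -c "
from h import *
look('r2',save=False)"
```

```text
t 6.7 a 0.259 part px [274.4 229.6] 295 x in ramp_top 0.0365 y 0.0165 F [ 12.6 -13.4  -9.3]
```

Emit:
jog_arm([
  {"delta_rot":[0,0,0],"translation":[0,0.0002,0.001],"claw":1},
  {"delta_rot":[0,0,0],"translation":[0,0.0003,0.001],"claw":1},
  {"delta_rot":[0,0,0],"translation":[0,0.0003,0.001],"claw":1},
  {"delta_rot":[0,0,0],"translation":[0,0,0],"claw":1},
  {"delta_rot":[0,0,0],"translation":[0,0,0],"claw":1},
])

```text
t: 7.17
position: [0.4706, 0.0433, 0.0614]
eef_rot: [0.001, 0.058, 0.998, -0.001]
wrist_force: [13.2, -13.9, -10.0]
opening: 0.0105
gripper_force: 97.8
```

```bash
python3 -c "
from h import *
look('r2',save=False)"
```

```text
t 7.1667 a 0.2787 part px [273.7 229.6] 308 x in ramp_top 0.0361 y 0.0163 F [ 13.2 -13.9 -10. ]
```

Emit:
jog_arm([
  {"delta_rot":[0,0,0],"translation":[0,0.0003,0.001],"claw":1},
  {"delta_rot":[0,0,0],"translation":[0,0.0003,0.001],"claw":1},
  {"delta_rot":[0,0,0],"translation":[0,0.0003,0.001],"claw":1},
  {"delta_rot":[0,0,0],"translation":[0,0,0],"claw":1},
  {"delta_rot":[0,0,0],"translation":[0,0,0],"claw":1},
])

```text
t: 7.63
position: [0.4707, 0.0441, 0.0644]
eef_rot: [0.002, 0.058, 0.998, -0.001]
wrist_force: [14.2, -14.8, -10.2]
opening: 0.0107
gripper_force: 98.0
```

```bash
python3 -c "
from h import *
look('r3',save=True)"
```

```text
t 7.6333 a 0.2981 part px [271.3 229.2] 299 x in ramp_top 0.0311 y 0.0165 F [ 14.2 -14.8 -10.2]
```

The part has begun to slip, having moved 5 mm. I hold the ramp still.

Emit:
jog_arm([
  {"delta_rot":[0,0,0],"translation":[0,0,0],"claw":1},
  {"delta_rot":[0,0,0],"translation":[0,0,0],"claw":1},
  {"delta_rot":[0,0,0],"translation":[0,0,0],"claw":1},
  {"delta_rot":[0,0,0],"translation":[0,0,0],"claw":1},
  {"delta_rot":[0,0,0],"translation":[0,0,0],"claw":1},
])

```text
t: 8.1
position: [0.4707, 0.0441, 0.0644]
eef_rot: [0.002, 0.058, 0.998, -0.001]
wrist_force: [14.8, -14.2, -9.8]
opening: 0.0104
gripper_force: 98.0
```

```bash
python3 -c "
from h import *
look('r3')"
```

```text
t 8.1 a 0.2982 part px [262.  227.9] 298 x in ramp_top 0.0066 y 0.0179 F [ 14.8 -14.2  -9.8]
```

Emit:
jog_arm([
  {"delta_rot":[0,0,0],"translation":[0,0,0],"claw":1},
  {"delta_rot":[0,0,0],"translation":[0,0,0],"claw":1},
  {"delta_rot":[0,0,0],"translation":[0,0,0],"claw":1},
  {"delta_rot":[0,0,0],"translation":[0,0,0],"claw":1},
  {"delta_rot":[0,0,0],"translation":[0,0,0],"claw":1},
])

```text
t: 8.57
position: [0.4707, 0.0441, 0.0644]
eef_rot: [0.002, 0.058, 0.998, -0.001]
wrist_force: [14.6, -14.0, -11.4]
opening: 0.011
gripper_force: 98.0
```

```bash
python3 -c "
from h import *
look('r4')"
```

```text
t 8.5667 a 0.2981 part px [245.5 226.4] 282 x in ramp_top -0.0373 y 0.0186 F [ 14.6 -14.  -11.4]
```

Emit:
jog_arm([
  {"delta_rot":[0,0,0],"translation":[0,0,0],"claw":1},
  {"delta_rot":[0,0,0],"translation":[0,0,0],"claw":1},
  {"delta_rot":[0,0,0],"translation":[0,0,0],"claw":1},
  {"delta_rot":[0,0,0],"translation":[0,0,0],"claw":1},
  {"delta_rot":[0,0,0],"translation":[0,0,0],"claw":1},
])

```text
t: 9.03
position: [0.4707, 0.0441, 0.0644]
eef_rot: [0.002, 0.058, 0.998, -0.001]
wrist_force: [14.7, -14.8, -11.0]
opening: 0.011
gripper_force: 97.9
```

Emit:
jog_arm([
  {"delta_rot":[0,0,0],"translation":[0,0,0],"claw":1},
  {"delta_rot":[0,0,0],"translation":[0,0,0],"claw":1},
  {"delta_rot":[0,0,0],"translation":[0,0,0],"claw":1},
  {"delta_rot":[0,0,0],"translation":[0,0,0],"claw":1},
  {"delta_rot":[0,0,0],"translation":[0,0,0],"claw":1},
])

```text
t: 9.45
position: [0.4707, 0.0441, 0.0644]
eef_rot: [0.002, 0.058, 0.998, -0.001]
wrist_force: [14.6, -14.8, -11.1]
opening: 0.0105
gripper_force: 97.9
```

```bash
python3 -c "
from h import *
look('r5')"
```

```text
t 9.45 a 0.2982 part px [243.3 226.2] 259 x in ramp_top -0.0434 y 0.0187 F [ 14.6 -14.8 -11.1]
```

View pics/r5.png

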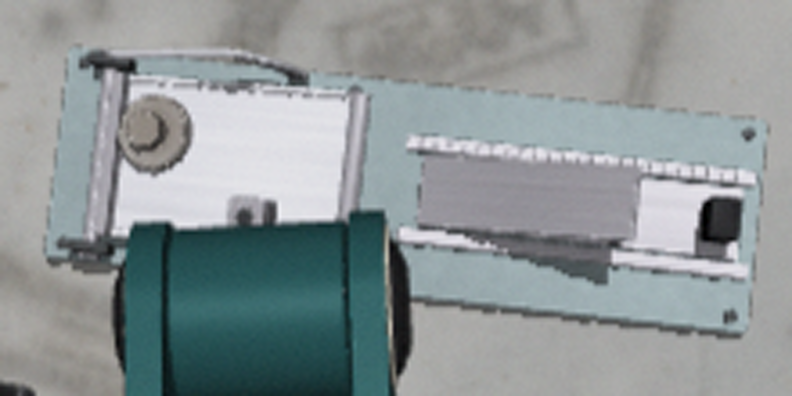

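The part now rests on the ledge at crop (155,133), and the block is still in place at crop (243,211). I release the handle gently.

Emit:
jog_arm([
  {"delta_rot":[0,0,0],"translation":[0,0,0],"claw":1},
  {"delta_rot":[0,0,0],"translation":[0,0,0],"claw":1},
  {"delta_rot":[0,0,0],"translation":[0,0,0],"claw":1},
  {"delta_rot":[0,0,0],"translation":[0,0,0],"claw":1},
  {"delta_rot":[0,0,0],"translation":[0,0,0],"claw":1},
], newtons=20)

```text
t: 9.92
position: [0.4706, 0.0441, 0.0644]
eef_rot: [0.002, 0.058, 0.998, -0.001]
wrist_force: [14.3, -14.3, -11.2]
opening: 0.0107
gripper_force: 97.9
```

Emit:
jog_arm([
  {"delta_rot":[0,0,0],"translation":[0,0,0],"claw":0.6},
  {"delta_rot":[0,0,0],"translation":[0,0,0],"claw":0.4},
  {"delta_rot":[0,0,0],"translation":[0,0,0],"claw":0.1},
  {"delta_rot":[0,0,0],"translation":[0,0,0],"claw":-0.2},
  {"delta_rot":[0,0,0],"translation":[0,0,0],"claw":-0.2},
])

```text
t: 10.33
position: [0.4696, 0.0456, 0.0644]
eef_rot: [0.0, 0.057, 0.998, 0.0]
wrist_force: [-1.2, -0.6, -0.1]
opening: 0.0511
gripper_force: 0.0
```

Emit:
jog_arm([
  {"delta_rot":[0,0,0],"translation":[-0.002,0,0.02],"claw":-0.2},
  {"delta_rot":[0,0,0],"translation":[-0.002,0,0.03],"claw":-0.2},
  {"delta_rot":[0,0,0],"translation":[-0.002,0,0.04],"claw":-0.2},
  {"delta_rot":[0,0,0],"translation":[0,0,0.04],"claw":-0.2},
  {"delta_rot":[0,0,0],"translation":[0,0,0.02],"claw":-0.2},
])

```text
t: 10.75
position: [0.4641, 0.0456, 0.2193]
eef_rot: [0.002, 0.057, 0.998, 0.0]
wrist_force: [0.4, -0.7, 0.6]
opening: 0.0513
gripper_force: 0.0
```

Emit:
jog_arm([
  {"delta_rot":[0,0,0],"translation":[0.0065,-0.033,0],"claw":1},
  {"delta_rot":[0,0,0],"translation":[0.0065,-0.033,0],"claw":1},
  {"delta_rot":[0,0,0],"translation":[0.0065,-0.033,0],"claw":1},
  {"delta_rot":[0,0,0],"translation":[0.0065,-0.033,0],"claw":1},
  {"delta_rot":[0,0,0],"translation":[0.0065,-0.033,0],"claw":1},
])

```text
t: 11.17
position: [0.4961, -0.1211, 0.2145]
eef_rot: [0.0, 0.057, 0.998, -0.0]
wrist_force: [0.9, 0.2, -0.7]
opening: 0.0001
gripper_force: 0.0
```

Emit:
jog_arm([
  {"delta_rot":[0,0,0],"translation":[0.0065,-0.033,0],"claw":1},
  {"delta_rot":[0,0,0],"translation":[0.0065,-0.033,0],"claw":1},
  {"delta_rot":[0,0,0],"translation":[0.0065,-0.033,0],"claw":1},
  {"delta_rot":[0,0,0],"translation":[0.0065,-0.033,0],"claw":1},
  {"delta_rot":[0,0,0],"translation":[0.0065,-0.035,0],"claw":1},
])

```text
t: 11.58
position: [0.5286, -0.2881, 0.2143]
eef_rot: [0.0, 0.057, 0.998, 0.0]
wrist_force: [0.7, 0.6, -0.1]
opening: 0.0003
gripper_force: 0.0
```

Emit:
jog_arm([
  {"delta_rot":[0,0,0],"translation":[0,0,-0.03],"claw":1},
  {"delta_rot":[0,0,0],"translation":[0,0,-0.03],"claw":1},
  {"delta_rot":[0,0,0],"translation":[0,0,0],"claw":1},
  {"delta_rot":[0,0,0],"translation":[0,0,0],"claw":1},
  {"delta_rot":[0,0,0],"translation":[0,0,0],"claw":1},
])

```text
t: 12.0
position: [0.5291, -0.2865, 0.1562]
eef_rot: [0.001, 0.057, 0.998, -0.0]
wrist_force: [0.1, -0.1, 0.5]
opening: 0.0
gripper_force: 0.0
```

```bash
python3 - <<'E'
from h import *
look('x1',save=False)
s=read_state();p,d=capture("side");c=p[190:320,240:400];cv2.imwrite("pics/s1.png",cv2.resize(c,None,fx=4,fy=4,interpolation=cv2.INTER_CUBIC)[:,:,::-1])
m=camera_model("wrist");T=np.linalg.inv(m["tool_from_camera"])
t=np.array(s["position"])[:2]-O;print("tcp bench",t@bx,t@by,s["position"])
E
```

```text
t 12.0 a 1.05 part px [243.2 226.2] 263 x in ramp_top 0.0529 y 0.0103 F [ 0.1 -0.1  0.5]
tcp bench 0.4745624947574566 -0.0005625685164110488 [ 0.52930137 -0.2865539   0.15670255]
```

View pics/s1.png

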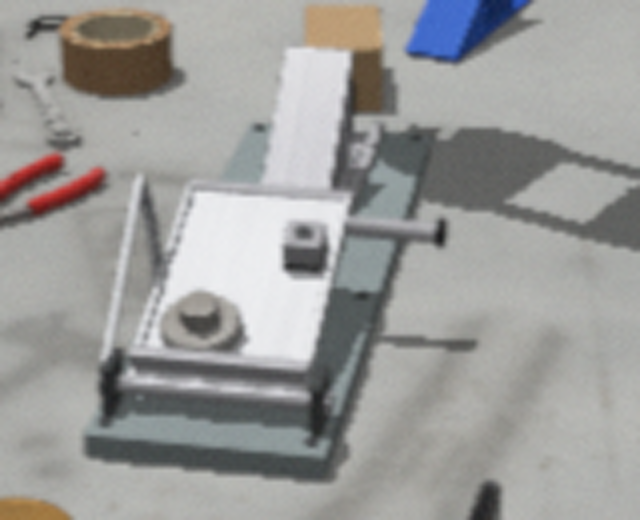

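The side view shows the ramp standing, the part against the ledge at (202,320) and the block in place at (305,247). I descend behind the grip block and start the push.

Emit:
jog_arm([
  {"delta_rot":[0,0,0],"translation":[0,0,-0.03],"claw":1},
  {"delta_rot":[0,0,0],"translation":[0,0,-0.04],"claw":1},
  {"delta_rot":[0,0,0],"translation":[0,0,-0.03],"claw":1},
  {"delta_rot":[0,0,0],"translation":[0,0,-0.02],"claw":1},
  {"delta_rot":[0,0,0],"translation":[0,0,0],"claw":1},
])

```text
t: 12.52
position: [0.5274, -0.2855, 0.0313]
eef_rot: [-0.002, 0.057, 0.998, 0.001]
wrist_force: [-1.3, 0.7, -1.0]
opening: -0.0001
gripper_force: 0.0
```

Emit:
jog_arm([
  {"delta_rot":[0,0,0],"translation":[0.0005,0.004,0],"claw":1},
  {"delta_rot":[0,0,0],"translation":[0.0005,0.004,0],"claw":1},
  {"delta_rot":[0,0,0],"translation":[0.0005,0.004,0],"claw":1},
  {"delta_rot":[0,0,0],"translation":[0.0005,0.004,0],"claw":1},
  {"delta_rot":[0,0,0],"translation":[0.0005,0.004,0],"claw":1},
])

```text
t: 12.93
position: [0.5317, -0.2663, 0.0357]
eef_rot: [0.001, 0.057, 0.998, -0.0]
wrist_force: [0.4, -1.3, -0.5]
opening: -0.0001
gripper_force: 0.4
```

Emit:
jog_arm([
  {"delta_rot":[0,0,0],"translation":[0.0005,0.004,0],"claw":1},
  {"delta_rot":[0,0,0],"translation":[0.0005,0.004,0],"claw":1},
  {"delta_rot":[0,0,0],"translation":[0.0005,0.004,0],"claw":1},
  {"delta_rot":[0,0,0],"translation":[0.0005,0.004,0],"claw":1},
  {"delta_rot":[0,0,0],"translation":[0.0005,0.004,0],"claw":1},
])

```text
t: 13.35
position: [0.5336, -0.2462, 0.0343]
eef_rot: [-0.0, 0.057, 0.998, -0.0]
wrist_force: [0.0, -2.3, 1.1]
opening: 0.0001
gripper_force: 1.3
```

```bash
cat >> h.py <<'E'
def grip():
    s=read_state();p,d=capture("top");hsv=cv2.cvtColor(p,cv2.COLOR_RGB2HSV)
    t=np.array(s["position"])[:2]-O;print("t",s["t"],"tcp bench",(t@bx).round(4),(t@by).round(4),"z",s["position"][2].round(4),"F along push",(-s["wrist_force"][:2]@bx).round(2),s["wrist_force"].round(1))
    c=p[190:300,200:420];cv2.imwrite("pics/g%d.png"%(s["t"]*100),cv2.resize(c,None,fx=3.6,fy=3.6,interpolation=cv2.INTER_CUBIC)[:,:,::-1])
E
python3 -c "
from h import *
grip()"; ls -t pics | head -1
```

```text
t 13.35 tcp bench 0.434 -0.0009 z 0.0343 F along push -2.29 [ 0.  -2.3  1.1]
g1335.png
```

Emit:
jog_arm([
  {"delta_rot":[0,0,0],"translation":[0.0006,0.005,0],"claw":1},
  {"delta_rot":[0,0,0],"translation":[0.0006,0.005,0],"claw":1},
  {"delta_rot":[0,0,0],"translation":[0.0006,0.005,0],"claw":1},
  {"delta_rot":[0,0,0],"translation":[0.0006,0.005,0],"claw":1},
  {"delta_rot":[0,0,0],"translation":[0.0005,0.005,0],"claw":1},
])

```text
t: 13.82
position: [0.5365, -0.221, 0.0342]
eef_rot: [-0.0, 0.057, 0.998, 0.0]
wrist_force: [0.3, -2.0, 1.1]
opening: 0.0002
gripper_force: 1.0
```

Emit:
jog_arm([
  {"delta_rot":[0,0,0],"translation":[0.0006,0.005,0],"claw":1},
  {"delta_rot":[0,0,0],"translation":[0.0006,0.005,0],"claw":1},
  {"delta_rot":[0,0,0],"translation":[0.0006,0.005,0],"claw":1},
  {"delta_rot":[0,0,0],"translation":[0.0006,0.005,0],"claw":1},
  {"delta_rot":[0,0,0],"translation":[0.0005,0.005,0],"claw":1},
])

```text
t: 14.23
position: [0.5394, -0.196, 0.0342]
eef_rot: [-0.0, 0.057, 0.998, 0.0]
wrist_force: [-0.4, -1.2, -0.5]
opening: 0.0001
gripper_force: 0.8
```

Emit:
jog_arm([
  {"delta_rot":[0,0,0],"translation":[0.0006,0.005,0],"claw":1},
  {"delta_rot":[0,0,0],"translation":[0.0006,0.005,0],"claw":1},
  {"delta_rot":[0,0,0],"translation":[0.0005,0.004,0],"claw":1},
  {"delta_rot":[0,0,0],"translation":[0.0003,0.003,0],"claw":1},
  {"delta_rot":[0,0,0],"translation":[0,0,0],"claw":1},
])

```text
t: 14.65
position: [0.5414, -0.1789, 0.0343]
eef_rot: [-0.0, 0.057, 0.998, 0.0]
wrist_force: [-0.1, 0.9, -1.3]
opening: 0.0003
gripper_force: 0.0
```

```bash
python3 -c "
from h import *
grip()"; ls -t pics | head -1
```

```text
t 14.65 tcp bench 0.3662 -0.0008 z 0.0343 F along push 0.87 [-0.1  0.9 -1.3]
g1465.png
```

View pics/g1465.png

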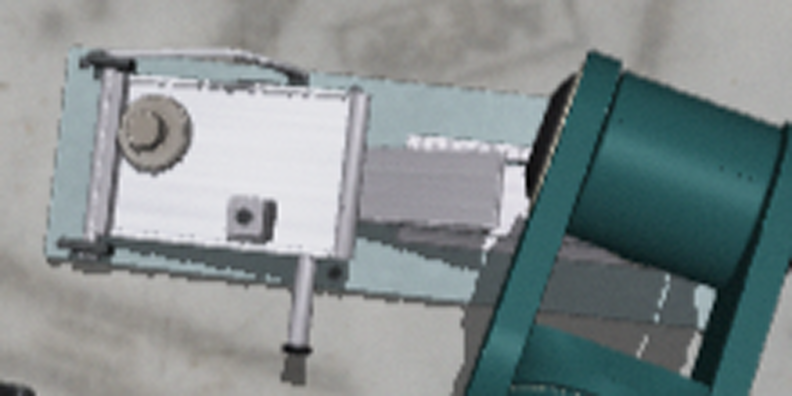

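The wedge now reaches under the nose bar, with its upright edge at crop x ≈ 500. From that edge I can work out the gap left.

```bash
python3 -c "
from h import *
for c,z in (((500,188),.123),((637,210),.123),((355,172),.088+.007)):
    P=cast('top',crop2px(c),z)[0];print(c,((P[:2]-O)@bx).round(4),((P[:2]-O)@by).round(4))"
```

```text
(500, 188) 0.2753 0.0004
(637, 210) 0.365 -0.0047
(355, 172) 0.1791 0.0031
```

Emit:
jog_arm([
  {"delta_rot":[0,0,0],"translation":[0.0004,0.004,0],"claw":1},
  {"delta_rot":[0,0,0],"translation":[0.0005,0.004,0],"claw":1},
  {"delta_rot":[0,0,0],"translation":[0.0005,0.004,0],"claw":1},
  {"delta_rot":[0,0,0],"translation":[0.0005,0.004,0],"claw":1},
  {"delta_rot":[0,0,0],"translation":[0.0004,0.004,0],"claw":1},
])

```text
t: 15.12
position: [0.5438, -0.1591, 0.0343]
eef_rot: [0.0, 0.057, 0.998, -0.0]
wrist_force: [-0.1, -2.6, 1.1]
opening: -0.0002
gripper_force: 0.9
```

Emit:
jog_arm([
  {"delta_rot":[0,0,0],"translation":[0.0002,0.0015,0],"claw":1},
  {"delta_rot":[0,0,0],"translation":[0.0002,0.0015,0],"claw":1},
  {"delta_rot":[0,0,0],"translation":[0.0002,0.0015,0],"claw":1},
  {"delta_rot":[0,0,0],"translation":[0.0001,0.0015,0],"claw":1},
  {"delta_rot":[0,0,0],"translation":[0.0002,0.0015,0],"claw":1},
])

```text
t: 15.53
position: [0.5446, -0.152, 0.0344]
eef_rot: [0.0, 0.057, 0.998, -0.0]
wrist_force: [0.0, -1.7, 0.5]
opening: -0.0002
gripper_force: 1.0
```

```bash
python3 -c "
from h import *
grip()"; ls -t pics | head -1
```

```text
t 15.5333 tcp bench 0.3391 -0.0007 z 0.0344 F along push -1.69 [ 0.  -1.7  0.5]
g1553.png
```

Emit:
jog_arm([
  {"delta_rot":[0,0,0],"translation":[0,0.0005,0],"claw":1},
  {"delta_rot":[0,0,0],"translation":[0.0001,0.0005,0],"claw":1},
  {"delta_rot":[0,0,0],"translation":[0,0.0005,0],"claw":1},
  {"delta_rot":[0,0,0],"translation":[0.0001,0.0005,0],"claw":1},
  {"delta_rot":[0,0,0],"translation":[0,0.0005,0],"claw":1},
])

```text
t: 16.0
position: [0.5448, -0.1496, 0.0343]
eef_rot: [0.0, 0.057, 0.998, -0.0]
wrist_force: [-0.0, -2.8, 1.7]
opening: -0.0001
gripper_force: 1.1
```

Emit:
jog_arm([
  {"delta_rot":[0,0,0],"translation":[0,0.0002,0],"claw":1},
  {"delta_rot":[0,0,0],"translation":[0.0001,0.0002,0],"claw":1},
  {"delta_rot":[0,0,0],"translation":[0,0.0002,0],"claw":1},
  {"delta_rot":[0,0,0],"translation":[0,0.0002,0],"claw":1},
  {"delta_rot":[0,0,0],"translation":[0,0.0002,0],"claw":1},
])

```text
t: 16.42
position: [0.5449, -0.1486, 0.0343]
eef_rot: [0.0, 0.057, 0.998, -0.0]
wrist_force: [-0.5, -2.4, 1.3]
opening: -0.0001
gripper_force: 1.1
```

Emit:
jog_arm([
  {"delta_rot":[0,0,0],"translation":[0,0.0002,0],"claw":1},
  {"delta_rot":[0,0,0],"translation":[0.0001,0.0002,0],"claw":1},
  {"delta_rot":[0,0,0],"translation":[0,0.0002,0],"claw":1},
  {"delta_rot":[0,0,0],"translation":[0,0.0002,0],"claw":1},
  {"delta_rot":[0,0,0],"translation":[0,0.0002,0],"claw":1},
])

```text
t: 16.83
position: [0.545, -0.1475, 0.0343]
eef_rot: [0.0, 0.057, 0.998, -0.0]
wrist_force: [0.5, -2.2, 1.6]
opening: 0.0
gripper_force: 1.2
```

Emit:
jog_arm([
  {"delta_rot":[0,0,0],"translation":[0,0.0002,0],"claw":1},
  {"delta_rot":[0,0,0],"translation":[0.0001,0.0002,0],"claw":1},
  {"delta_rot":[0,0,0],"translation":[0,0.0002,0],"claw":1},
  {"delta_rot":[0,0,0],"translation":[0,0.0002,0],"claw":1},
  {"delta_rot":[0,0,0],"translation":[0,0.0002,0],"claw":1},
])

```text
t: 17.25
position: [0.5451, -0.1466, 0.0344]
eef_rot: [0.0, 0.057, 0.998, -0.0]
wrist_force: [-0.1, -3.8, 1.4]
opening: 0.0005
gripper_force: 2.0
```

Emit:
jog_arm([
  {"delta_rot":[0,0,0],"translation":[0,0.0001,0],"claw":1},
  {"delta_rot":[0,0,0],"translation":[0,0.0001,0],"claw":1},
  {"delta_rot":[0,0,0],"translation":[0,0.0001,0],"claw":1},
  {"delta_rot":[0,0,0],"translation":[0,0,0],"claw":1},
  {"delta_rot":[0,0,0],"translation":[0,0,0],"claw":1},
])

```text
t: 17.67
position: [0.5451, -0.1465, 0.0343]
eef_rot: [0.0, 0.057, 0.998, -0.0]
wrist_force: [-0.1, -6.1, 0.1]
opening: -0.0001
gripper_force: 2.8
```

Emit:
jog_arm([
  {"delta_rot":[0,0,0],"translation":[0,0.0001,0],"claw":1},
  {"delta_rot":[0,0,0],"translation":[0,0.0001,0],"claw":1},
  {"delta_rot":[0,0,0],"translation":[0,0.0001,0],"claw":1},
  {"delta_rot":[0,0,0],"translation":[0,0,0],"claw":1},
  {"delta_rot":[0,0,0],"translation":[0,0,0],"claw":1},
])

```text
t: 18.08
position: [0.545, -0.1464, 0.0344]
eef_rot: [0.0, 0.057, 0.998, -0.0]
wrist_force: [-0.1, -7.2, 1.4]
opening: 0.0002
gripper_force: 3.8
```

Emit:
jog_arm([
  {"delta_rot":[0,0,0],"translation":[0,0.0001,0],"claw":1},
  {"delta_rot":[0,0,0],"translation":[0,0,0],"claw":1},
  {"delta_rot":[0,0,0],"translation":[0,0,0],"claw":1},
  {"delta_rot":[0,0,0],"translation":[0,0,0],"claw":1},
  {"delta_rot":[0,0,0],"translation":[0,0,0],"claw":1},
])

```text
t: 18.5
position: [0.545, -0.1464, 0.0343]
eef_rot: [-0.0, 0.057, 0.998, -0.0]
wrist_force: [-0.9, -8.2, 0.8]
opening: -0.0004
gripper_force: 4.2
```

```bash
python3 -c "
from h import *
for i in range(3): grip()"
```

```text
t 18.5 tcp bench 0.3335 -0.001 z 0.0343 F along push -8.27 [-0.9 -8.2  0.8]
t 18.55 tcp bench 0.3335 -0.0009 z 0.0344 F along push -8.39 [-1.2 -8.3  0.8]
t 18.6 tcp bench 0.3335 -0.001 z 0.0343 F along push -8.0 [-1.2 -7.9  1.3]
```

Firm contact: about 8 N push against 2.4 N of drag. Before backing off I check against the depth image that the resistance is really the nose bar.

```bash
python3 - <<'E'
from h import *
p,d=capture("top");m=camera_model("top");Rm=rot(m["rotation"])
v,u=np.mgrid[200:290,205:420];z=d[v,u]
C=np.stack([(u-m["cx"])/m["fx"]*z,(v-m["cy"])/m["fy"]*z,z],-1)@Rm.T+m["position"]
X=(C[...,:2]-O)@bx;Y=(C[...,:2]-O)@by;Z=C[...,2]
k=(X>.06)&(X<.165)&(abs(Y+.005)<.008)&(Z>.03)&(Z<.12);f=np.polyfit(X[k],Z[k],1);print("ramp slope rad",np.arctan(f[0]),k.sum(),"z at hinge x=0",f[1])
for lo in np.arange(.16,.27,.005):
    k=(X>=lo)&(X<lo+.005)&(abs(Y+.001)<.015)
    print(round(lo,3),np.round(np.median(Z[k]),4) if k.any() else None,end="; ")
s=(X>.195)&(X<.225)&(abs(Y)<.015)&(Z>.05);g=np.polyfit(X[s],Z[s],1);print("\nwedge slope",np.arctan(g[0]),g)
kk=(X>.165)&(X<.195)&(abs(Y)<.04)&(Z>.07);print("bar top",np.percentile(Z[kk],[50,90]))
E
```

```text
ramp slope rad 0.2882290867248972 275 z at hinge x=0 0.03616024638132051
0.16 0.0833; 0.165 0.0845; 0.17 0.0882; 0.175 0.0897; 0.18 0.0851; 0.185 0.0827; 0.19 0.0871; 0.195 0.0907; 0.2 0.0933; 0.205 0.0972; 0.21 0.1006; 0.215 0.104; 0.22 0.1072; 0.225 0.1113; 0.23 0.1149; 0.235 0.1193; 0.24 0.1199; 0.245 0.0214; 0.25 0.0277; 0.255 0.3497; 0.26 0.365; 0.265 0.3812; 0.27 0.3809; 
wedge slope 0.6134242747266463 [ 0.7040281  -0.04907782]
bar top [0.087159   0.09215127]
```

The depth data gives a ramp angle of 0.288 rad and puts the bar centre 7.2 mm above the wedge face, so the wedge bears on the bar. I back off and lift away.

Emit:
jog_arm([
  {"delta_rot":[0,0,0],"translation":[-0.0002,-0.002,0],"claw":1},
  {"delta_rot":[0,0,0],"translation":[-0.0006,-0.005,0],"claw":1},
  {"delta_rot":[0,0,0],"translation":[-0.001,-0.01,0],"claw":1},
  {"delta_rot":[0,0,0],"translation":[-0.001,-0.01,0],"claw":1},
  {"delta_rot":[0,0,0],"translation":[-0.001,-0.01,0],"claw":1},
])

```text
t: 19.12
position: [0.5411, -0.1839, 0.0343]
eef_rot: [-0.0, 0.057, 0.998, 0.0]
wrist_force: [-0.5, -0.6, 0.1]
opening: -0.0
gripper_force: 0.0
```

Emit:
jog_arm([
  {"delta_rot":[0,0,0],"translation":[0,0,0.03],"claw":1},
  {"delta_rot":[0,0,0],"translation":[0,0,0.04],"claw":1},
  {"delta_rot":[0,0,0],"translation":[0,0,0.04],"claw":1},
  {"delta_rot":[0,0,0],"translation":[0,0,0.04],"claw":1},
  {"delta_rot":[0,0,0],"translation":[0,0,0.02],"claw":1},
])

```text
t: 19.53
position: [0.5419, -0.1841, 0.2098]
eef_rot: [0.002, 0.058, 0.998, -0.001]
wrist_force: [0.9, 0.6, 0.6]
opening: -0.0
gripper_force: 0.0
```

```bash
python3 - <<'E'
from h import *
grip()
p,d=capture("top");m=camera_model("top");Rm=rot(m["rotation"])
v,u=np.mgrid[200:290,205:420];z=d[v,u]
C=np.stack([(u-m["cx"])/m["fx"]*z,(v-m["cy"])/m["fy"]*z,z],-1)@Rm.T+m["position"]
X=(C[...,:2]-O)@bx;Y=(C[...,:2]-O)@by;Z=C[...,2]
k=(X>.06)&(X<.165)&(abs(Y+.005)<.008)&(Z>.03)&(Z<.12);f=np.polyfit(X[k],Z[k],1);a=np.arctan(f[0]);print("a",a)
s=(X>.195)&(X<.225)&(abs(Y)<.015)&(Z>.05);g=np.polyfit(X[s],Z[s],1);print(g)
print("gap to bar centre",(.034+f[1]-.038+.185*np.sin(a)-np.polyval(g,.185*np.cos(a)))*np.cos(.611))
c=p[190:300,200:420];cv2.imwrite("pics/fin.png",cv2.resize(c,None,fx=3.6,fy=3.6,interpolation=cv2.INTER_CUBIC)[:,:,::-1])
E
```

```text
t 19.5333 tcp bench 0.3713 0.0002 z 0.2098 F along push 0.73 [0.9 0.6 0.6]
a 0.2756260809205838
[ 0.72248055 -0.05281279]
gap to bar centre 0.006980705926814579
```

View pics/fin.png

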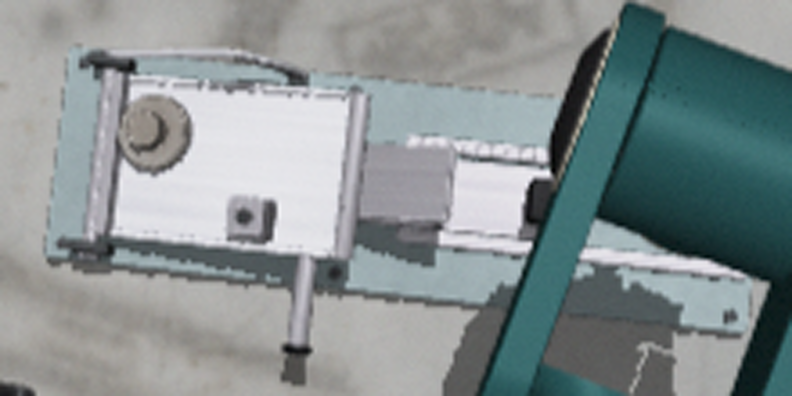

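The final view shows the part at the ledge (155,133), the block in place (246,215) and the wedge under the nose bar, with the robot clear. I hand in.

```bash
python3 -c "
from plant import *
print(finish_job())"
```

```text
the job is handed in; nothing more can be done
None
```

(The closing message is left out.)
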